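# Scoop ball knobs into the rinse bowl, then open the degreaser's safety cap

## Task

Get the brass ball knobs ready for degreasing: with the scoop, scoop at least three of the five from the blue tray and tip them into the steel rinse bowl, never touching them with the fingers, and set the scoop down upright on the bench. Then open the jug with the red safety cap: press the cap down, keep it down while twisting it anticlockwise (seen from above) until free, lift it off and finish while still holding it in the gripper, upright and straight above the open neck, 5 to 10 cm up, not letting go. Keep off the jug with the blue cap and leave the other things on the bench, and the bowl, where they are.

Things in the scene. Friction and masses are not known exactly. Their poses are not given: they have to be found in the camera images.
- cap_red: Red push-and-turn safety cap, rigid plastic, about 50 g, 60 mm tall: round skirt 50 mm wide from 0 to 35 mm height with a flat shoulder on top, then a ribbed round grip knob 38 mm wide from 35 to 60 mm height (grip it from above across any direction, fingertips down to the shoulder). Origin at the centre of its open underside, z up. Starts along the jug's x axis. Must rise 25 mm to be clear of the neck.
- jug_red: White jug, body 76 x 92 mm, red label band on its -x side, held fast in a dark steel holder bolted to the bench (cannot move or turn). Origin at the centre of the underside, z up; the neck stands on this axis, its foot at 125 mm height, the cap origin at 132 mm at the start.
- red_mouth (a point): Centre of the top edge of this jug's neck, 155 mm above the bench, hidden in the cap at the start. Neck 26 mm wide, its ledges 40 mm. Two lugs in the cap catch under these ledges. Turned anticlockwise from above while pressed, the cap passes the catches by 50 degrees, lifts straight off from about 65 degrees, and meets a stop at about 130 degrees.
- red_plug (a joint): Yellow sprung plug in the mouth that the cap presses on: 0 = up (not pressed), 0.007 m = cap at the hard bottom. It pushes back with 5 N at once, 8 N at 0.004, 10.5 N at the bottom. Unless pressed 0.0045 or more the cap will neither turn nor lift; past the catches it need not be pressed.
- jug_blue: The other jug, the same shape and size (192 mm tall over its cap) but with a blue cap and a blue label band, also held fast: leave it alone. Origin at the centre of the underside.
- lens_board: Plywood lens board 100 x 100 x 6 mm with a black disc, lying on the bench. Origin at the centre of the underside.
- scoop: Hand scoop, 120 g, standing flat: aluminium pan 70 mm wide, floor 2 mm thick, open lip at x = +32 mm, back wall (30 mm high) at x = -31 mm, side walls 22 mm high at the back, 11 mm in the middle, none in the last 18 mm before the lip. Behind it an upright black handle, 14 mm (y) x 20 mm (x), centred at x = -50 mm, from 20 to 92 mm height: grip it from above across y. Origin under the middle of the pan, x to the lip, z up.
- tray: Blue parts tray, fixed, 82 mm wide inside (y), walls 4 mm thick and 38 mm high. Inside, from x = -85 to +75 mm, the floor slopes down by 0.07 rad (its height falls from 17 to 6 mm); from +75 to +105 mm a ramp rises 30 mm to the far wall. The balls gather at the foot of the ramp; push the scoop along the floor, then lip up along the ramp. Origin under x = y = 0, on the bench.
- ball0_center (a point): Centre of a smooth brass ball knob, 20 mm in diameter, 35 g; it rolls easily. Starts at the foot of the tray ramp.
- ball1_center (a point): Centre of a smooth brass ball knob, 20 mm in diameter, 35 g; it rolls easily. Starts at the foot of the tray ramp.
- ball2_center (a point): Centre of a smooth brass ball knob, 20 mm in diameter, 35 g; it rolls easily. Starts at the foot of the tray ramp.
- ball3_center (a point): Centre of a smooth brass ball knob, 20 mm in diameter, 35 g; it rolls easily. Starts at the foot of the tray ramp.
- ball4_center (a point): Centre of a smooth brass ball knob, 20 mm in diameter, 35 g; it rolls easily. Starts at the foot of the tray ramp.
- rinse_bowl_in (a point): Centre of the rinse bowl's inner floor.
- rinse_bowl: Steel rinse bowl, 140 mm wide at the rim, 50 mm high, open on top, 400 g. Origin at the centre of the underside.
- nut_tub: Small clear tub of nuts, 54 mm wide, 30 mm high. Origin at the centre of the underside.
- tape_roll: Blue roll of tape lying flat, 90 mm wide, 24 mm high. Origin at the centre of the underside.
- standard: Upright plywood camera frame on a dark steel foot, 158 mm wide over its knobs, 132 mm tall. Origin at the centre of the underside.
Things that resemble listed ones, but are neither listed nor needed, are in the scene too. Of the things shaped like the cap_red, the red one is meant. Several things have the shape of the scoop; the one meant has the colours described above.

How it is judged:
On the way, in this order (a step that is already met when the one before it is completed fails the run):
1. at least three of the five balls lie in the rinse bowl ((distance between each of ball0_center, ball1_center, ball2_center and rinse_bowl_in below 0.055 m or distance between each of ball0_center, ball1_center, ball3_center and rinse_bowl_in below 0.055 m or distance between each of ball0_center, ball1_center, ball4_center and rinse_bowl_in below 0.055 m or distance between each of ball0_center, ball2_center, ball3_center and rinse_bowl_in below 0.055 m or distance between each of ball0_center, ball2_center, ball4_center and rinse_bowl_in below 0.055 m or distance between each of ball0_center, ball3_center, ball4_center and rinse_bowl_in below 0.055 m or distance between each of ball1_center, ball2_center, ball3_center and rinse_bowl_in below 0.055 m or distance between each of ball1_center, ball2_center, ball4_center and rinse_bowl_in below 0.055 m or distance between each of ball1_center, ball3_center, ball4_center and rinse_bowl_in below 0.055 m or distance between each of ball2_center, ball3_center, ball4_center and rinse_bowl_in below 0.055 m)), for 0.2 s.
2. the scoop stands upright on the bench, let go (height (world z) of scoop below 0.008 m and angle between scoop's own z axis and vertical below 0.2 rad and contact force between the fingers and scoop below 0.2 N), for 0.2 s.
3. the red cap is pressed down far enough to clear its catches, gripped by the fingers (value of joint red_plug above 0.0035 m and contact force between the fingers and cap_red above 2 N), for 0.1 s.
4. the red cap is turned at least 45 degrees while still seated on the neck (angle between the x axis of cap_red and the x axis of jug_red, either way round above 0.79 rad and z of cap_red in the frame of jug_red below 0.14 m).
At the end, for the whole second after the job is handed in: Three or more balls in the bowl (within 55 mm of its floor centre); scoop on the bench (8 mm, 11 deg), let go; red cap held still in the fingers (over 2 N, under 30 mm/s), upright within 17 deg, underside 10 to 140 mm above the neck, within 40 mm of its axis, touching no jug (all of step 2 and (distance between each of ball0_center, ball1_center, ball2_center and rinse_bowl_in below 0.055 m or distance between each of ball0_center, ball1_center, ball3_center and rinse_bowl_in below 0.055 m or distance between each of ball0_center, ball1_center, ball4_center and rinse_bowl_in below 0.055 m or distance between each of ball0_center, ball2_center, ball3_center and rinse_bowl_in below 0.055 m or distance between each of ball0_center, ball2_center, ball4_center and rinse_bowl_in below 0.055 m or distance between each of ball0_center, ball3_center, ball4_center and rinse_bowl_in below 0.055 m or distance between each of ball1_center, ball2_center, ball3_center and rinse_bowl_in below 0.055 m or distance between each of ball1_center, ball2_center, ball4_center and rinse_bowl_in below 0.055 m or distance between each of ball1_center, ball3_center, ball4_center and rinse_bowl_in below 0.055 m or distance between each of ball2_center, ball3_center, ball4_center and rinse_bowl_in below 0.055 m) and z of cap_red in the frame of red_mouth between 0.01 and 0.14 m and horizontal distance between cap_red and red_mouth below 0.04 m and angle between cap_red's own z axis and vertical below 0.3 rad and linear speed of cap_red below 0.03 m/s and contact force between the fingers and cap_red above 2 N and contact force between cap_red and jug_red below 0.2 N and contact force between cap_red and jug_blue below 0.2 N); the arm keeps its last pose, push and grip.
It fails at once if a ball is touched by the fingers (contact force between the fingers and ball0 above 0.5 N or contact force between the fingers and ball1 above 0.5 N or contact force between the fingers and ball2 above 0.5 N or contact force between the fingers and ball3 above 0.5 N or contact force between the fingers and ball4 above 0.5 N).
It fails at once if the blue-capped jug is pushed (over 3 N) (contact force between anything else and jug_blue above 3 N).
It fails at once if the bowl, lens board, nut tub, tape or camera frame is moved more than 20 mm (distance of any of lens_board, rinse_bowl, nut_tub, tape_roll, standard from where it was at the start of the episode above 0.02 m).
It also fails if it takes over 67 s, if anything falls off the work surface, if the arm or the gripper's body presses on something with over 40 N, if the wrist force passes 120 N, or if a joint passes its speed limit or range.

## Robot

A 7-joint arm with a two-finger parallel gripper is mounted at the origin on the work surface. World frame = base frame: x ahead of the robot, y to its left, z up, the work surface at z = 0. Lengths are in m, angles in rad, forces in N, time in s.
With the tool pointing down it reaches from about 0.35 to 0.9 m from the base axis. Payload 8.1 kg.
Tool frame: the origin (TCP) lies on the centre line of the jaws, within the pads' length; the fingertips stand 17 mm ahead of it and the grasp point (between the pads) lies 2 mm behind it; z points along the fingers, y is the direction in which the jaws open and shut (so a half turn about z gives the same grasp; the last joint's range is limited). The gripper opens to 92 mm and grips with 3 to 60 N. Pads are 19 mm wide; open, the fingers measure 130 mm over their backs; the gripper's body (75 mm by 190 mm) begins 47 mm behind the grasp point.
Start: joints at [1.135, 0.434, 0.025, 1.573, -0.012, 1.134, -0.075], TCP at [0.204, -0.591, 0.244] pointing down, gripper open.
Joint ranges: [-2.62, 2.62], [-0.44, 2.09], [-1.27, 1.32], [0.08, 2.57], [-1.32, 4.46], [0.12, 2], [-2.74, 2.74]. Speed limits (rad/s): [2.22, 2.22, 3.01, 3.01, 3.14, 3.14, 3.14].

## Interface

Orientations are given as a rotation vector (axis times angle).
In Python, from cell import arm gives the robot as it stands.
- The arm moves only by the shell command python3 -m creep 'ROWS' [FORCE]. ROWS is JSON, a list that holds one entry, the list of rows, each a list of 7 numbers: the shift along the world's x, y, z in cm, then the turn, a rotation vector about the world's x, y, z in degrees, then the opening, from -1 (shut) to 1 (fully open), so that 0 is half open. In form: [[[tx, ty, tz, ax, ay, az, jaw], ...]]. A call has 1 to 5 rows; each row is the pose to reach, as a shift and turn from the pose commanded when the call began; what a row does not reach only later rows make up. A row lasts 1/10 s, in which the tool goes at most 50 mm and 8.59 degrees, less where a joint would pass 70% of its speed; a pose out of reach is approached as far as the arm can. A call with a gripper value outside its range is refused whole. The fingers move at their own pace and stop on an object; FORCE is the grip in N (left out, the last holds). Time passes only in rows, so rows that repeat a pose let the fingers close. It gives the time, the measured TCP pose, the force and the opening at its end, in the units of the state.
- arm.observe(): the state, without advancing time (a new reading comes with each control period).
- arm.get_image(name): name is "scene" or "top" or "wrist"; returns the picture (420x560x3 uint8, red, green, blue); there is no depth.
- arm.camera_model(name): a dict with "vfov" (degrees; the focal length in pixels is half the picture's height over the tangent of half this angle, whatever the lens; pixels are square), "cx", "cy" (the principal point, pixels), "cam_to_world" (4x4, takes a point from camera to world coordinates); the wrist camera has in their place "T_tool_cam" (4x4, takes a point from camera to tool coordinates, whose origin is the TCP and whose axes are the flange's). Camera axes: x right, y down, z forward; pixel columns grow to the right and rows downward; lengths in m; the calibration is good to about 2 mm. A picture is of the moment at which its call begins: read the wrist's pose just before it. camera_model takes no time and is no camera call.
- arm.sign_off(): hands the job in, once; it reports no verdict.
The state is a dict: "clock": time; "joints": joint angles; "dq": joint speeds; "joint_efforts": joint torques, N m; "position": TCP position; "ee_rot": TCP orientation; "force": force on the tool from outside, world axes, zero at the start; "ft_torque": the same for the moment, N m; "width": opening from 0.0 (shut) to 1.0 (fully open).
Only numpy, scipy, OpenCV 4.12 (cv2) and the standard library are available. Lean on these libraries where they do the work, as an engineer would, in place of code of your own. Each camera call takes 0.05 s, during which the arm holds its last target.

## Working session

There is one attempt and no reset: what is moved stays moved. The work goes in short steps, Python scripts to look and compute and a shell command to move; the robot and the scene stay as the last step left them, time stands still between calls to the robot, and variables do not carry over. Pictures are saved under pics/ and viewed, and the job is handed in when it is done.

```bash
ls; mkdir -p pics
python3 - <<'E'
from cell import arm
import cv2,numpy as np
s=arm.observe(); print(s)
for n in ("scene","top","wrist"):
    im=arm.get_image(n); cv2.imwrite(f"pics/{n}0.png",im[:,:,::-1]); m=arm.camera_model(n); print(n,{k:np.round(v,4).tolist() for k,v in m.items()})
E
```

```text
pics
{'clock': 0.0, 'joints': array([ 1.13541734,  0.43521351,  0.02496939,  1.57411821, -0.01157722,
        1.13400887, -0.07512199]), 'dq': array([ 0.0009166 , -0.00115617, -0.00029943, -0.00039085, -0.00154352,
        0.00016598,  0.00219429]), 'joint_efforts': array([-7.87079480e-04, -6.67848659e+01,  9.84308347e-01, -3.14468479e+01,
       -6.07571541e-02,  4.27750975e-02,  2.44200037e-04]), 'position': array([ 0.20394761, -0.59025845,  0.24294264]), 'ee_rot': array([-3.09670073e+00, -5.19940825e-01,  6.68692002e-04]), 'force': array([-0.13277124, -0.36922266, -0.57267302]), 'ft_torque': array([-0.05235188, -0.00571695,  0.02708995]), 'width': 0.9960623462718204}
scene {'vfov': 45.8287, 'cx': 274.2217, 'cy': 206.7762, 'cam_to_world': [[0.1342, 0.6579, -0.741, 1.3625], [0.9909, -0.097, 0.0933, -0.1612], [-0.0105, -0.7468, -0.6649, 0.8694], [0.0, 0.0, 0.0, 1.0]]}
top {'vfov': 49.0318, 'cx': 284.447, 'cy': 210.5019, 'cam_to_world': [[0.0065, -0.9936, 0.1128, 0.3606], [-0.9999, -0.005, 0.014, -0.0735], [-0.0133, -0.1128, -0.9935, 1.2966], [0.0, 0.0, 0.0, 1.0]]}
wrist {'vfov': 58.2133, 'cx': 281.5052, 'cy': 213.2751, 'T_tool_cam': [[-0.0008, -0.9621, -0.2725, 0.0731], [1.0, -0.0005, -0.0013, 0.0007], [0.0011, -0.2725, 0.9621, -0.1409], [0.0, 0.0, 0.0, 1.0]]}
```

View pics/scene0.png

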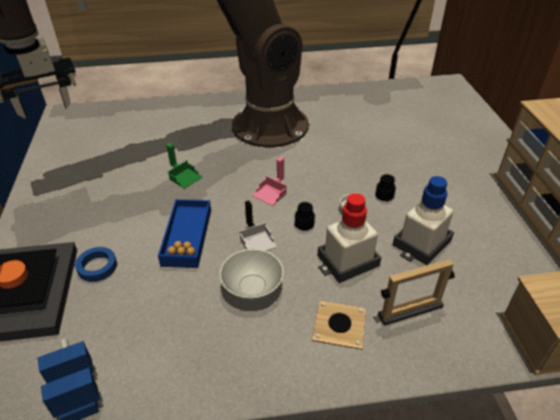

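View pics/top0.png

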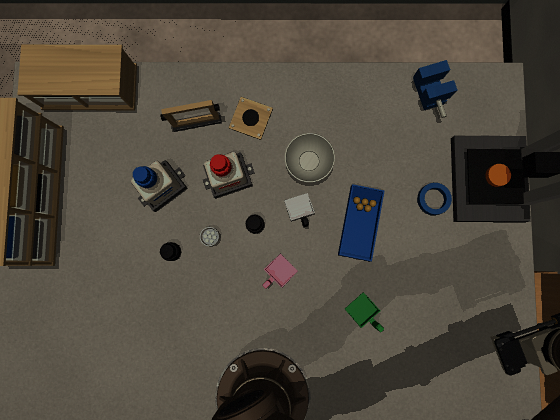

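View pics/wrist0.png

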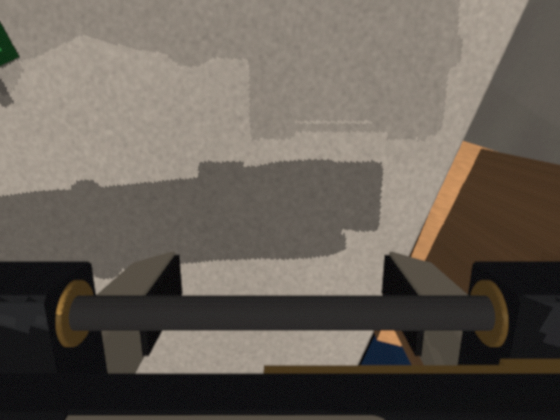

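The scene view shows the aluminium scoop at about (258,237) with its black handle at (249,213). The tray is at (186,232) with the balls at its near end, the bowl at (252,277), the red cap at (355,210). In the top view the scoop is at (300,207), the tray at (361,222), the bowl at (309,159) and the red cap at (220,163).

```bash
cat > h.py <<'E'
import cv2,numpy as np
from cell import arm
from scipy.spatial.transform import Rotation as R
def K(n):
    m=arm.camera_model(n); return 210/np.tan(np.radians(m['vfov']/2)),m['cx'],m['cy'],m
def ray(n,px,T=None):
    f,cx,cy,m=K(n); px=np.atleast_2d(np.asarray(px,float))
    T=m['cam_to_world'] if T is None else T
    d=np.c_[(px[:,0]-cx)/f,(px[:,1]-cy)/f,np.ones(len(px))]@T[:3,:3].T
    return T[:3,3],d
def onz(n,px,z,T=None):
    o,d=ray(n,px,T); return o+d*((z-o[2])/d[:,2])[:,None]
def proj(n,P,T=None):
    f,cx,cy,m=K(n); T=m['cam_to_world'] if T is None else T
    q=(np.atleast_2d(P)-T[:3,3])@T[:3,:3]; return np.c_[f*q[:,0]/q[:,2]+cx,f*q[:,1]/q[:,2]+cy]
def tri(a,pa,b,pb):
    o1,d1=ray(a,pa);o2,d2=ray(b,pb);d1=d1[0];d2=d2[0]
    t=np.linalg.lstsq(np.c_[d1,-d2],o2-o1,rcond=None)[0]
    p,q=o1+t[0]*d1,o2+t[1]*d2; return (p+q)/2,np.linalg.norm(p-q)
def wristT(s):
    T=np.eye(4);T[:3,:3]=R.from_rotvec(s['ee_rot']).as_matrix();T[:3,3]=s['position']; return T@arm.camera_model('wrist')['T_tool_cam']
def big(mask):
    n,l,st,c=cv2.connectedComponentsWithStats(mask.astype(np.uint8)); 
    return sorted([(st[i,4],i,c[i],st[i]) for i in range(1,n)],key=lambda t:-t[0]),l
E
python3 - <<'E'
from h import *
for n in ('top','scene'):
    im=cv2.imread(f'pics/{n}0.png'); hsv=cv2.cvtColor(im,cv2.COLOR_BGR2HSV); H,S,V=[hsv[...,i].astype(int) for i in range(3)]
    print(n)
    for name,m in dict(red=((H<6)|(H>174))&(S>180)&(V>90),blue=(H>105)&(H<125)&(S>150)&(V>60),brass=(H>10)&(H<25)&(S>120)&(V>110),black=V<45,white=(S<35)&(V>140)).items():
        b,l=big(m)
        for a,i,c,st in b[:7]:
            if a<12 or a>6000: continue
            r=cv2.minAreaRect(np.argwhere(l==i)[:,::-1].astype(np.float32))
            print(name,a,c.round(1),np.round(cv2.boxPoints(r)).tolist())
    for k,(x0,y0,x1,y1) in dict(a=((270,180,400,270) if n=='top' else (150,190,290,310))).items() if False else [('a',(270,180,400,270) if n=='top' else (150,190,290,310))]:
        cv2.imwrite(f'pics/{n}_c.png',cv2.resize(im[y0:y1,x0:x1],None,fx=5.5,fy=5.5 if n=='top' else 4.8,interpolation=cv2.INTER_CUBIC))
E
```

```text
top
red 249 [218.7 163. ] [[210.0, 155.0], [229.0, 155.0], [229.0, 173.0], [210.0, 173.0]]
blue 1977 [360.3 224.7] [[339.0, 255.0], [352.0, 184.0], [385.0, 190.0], [371.0, 261.0]]
blue 385 [435. 198.] [[420.0, 183.0], [450.0, 183.0], [450.0, 213.0], [420.0, 213.0]]
blue 371 [439.   88.2] [[420.0, 86.0], [453.0, 77.0], [457.0, 90.0], [424.0, 99.0]]
blue 290 [434.1  68.6] [[419.0, 68.0], [446.0, 60.0], [449.0, 69.0], [422.0, 78.0]]
blue 221 [141.1 174.5] [[131.0, 169.0], [150.0, 164.0], [154.0, 182.0], [136.0, 187.0]]
brass 4927 [69.3 69.7] [[18.0, 45.0], [120.0, 45.0], [120.0, 94.0], [18.0, 94.0]]
brass 1567 [  4.9 162.2] [[-0.0, 98.0], [15.0, 98.0], [15.0, 265.0], [0.0, 265.0]]
brass 822 [250.1 117.5] [[228.0, 127.0], [240.0, 95.0], [272.0, 107.0], [260.0, 139.0]]
brass 325 [498.  174.4] [[489.0, 164.0], [506.0, 164.0], [506.0, 185.0], [489.0, 185.0]]
brass 242 [538.2 298.9] [[535.0, 277.0], [540.0, 277.0], [542.0, 322.0], [537.0, 322.0]]
brass 235 [186.4 106.6] [[161.0, 109.0], [211.0, 100.0], [212.0, 104.0], [162.0, 113.0]]
brass 45 [194.4 117.7] [[178.0, 120.0], [211.0, 114.0], [2
[... 2194 characters left out ...]
 [392.0, 282.0]]
brass 80 [341.4 326.1] [[324.0, 325.0], [345.0, 310.0], [357.0, 326.0], [337.0, 341.0]]
black 5539 [263.7  51.1] [[217.0, 0.0], [282.0, -20.0], [317.0, 94.0], [251.0, 113.0]]
black 4588 [ 20.6 110. ] [[0.0, 207.0], [0.0, 39.0], [74.0, 39.0], [74.0, 207.0]]
black 2514 [ 29.9 281.6] [[-0.0, 248.0], [58.0, 248.0], [58.0, 314.0], [0.0, 314.0]]
black 1489 [266.2 122.3] [[231.0, 105.0], [303.0, 104.0], [304.0, 145.0], [232.0, 147.0]]
black 1225 [15.1 20. ] [[-0.0, 0.0], [35.0, 0.0], [35.0, 39.0], [0.0, 39.0]]
black 842 [ 45.1 312.6] [[-3.0, 337.0], [73.0, 245.0], [107.0, 273.0], [30.0, 365.0]]
white 409 [259.  241.7] [[243.0, 238.0], [270.0, 229.0], [276.0, 247.0], [249.0, 256.0]]
```

View pics/top_c.png

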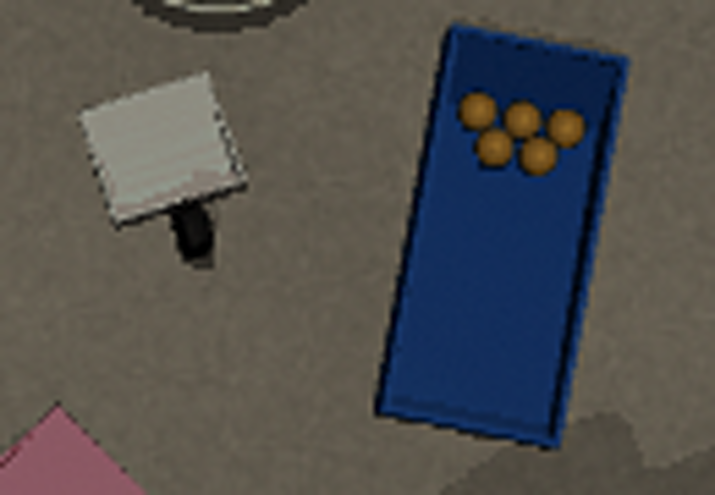

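View pics/scene_c.png

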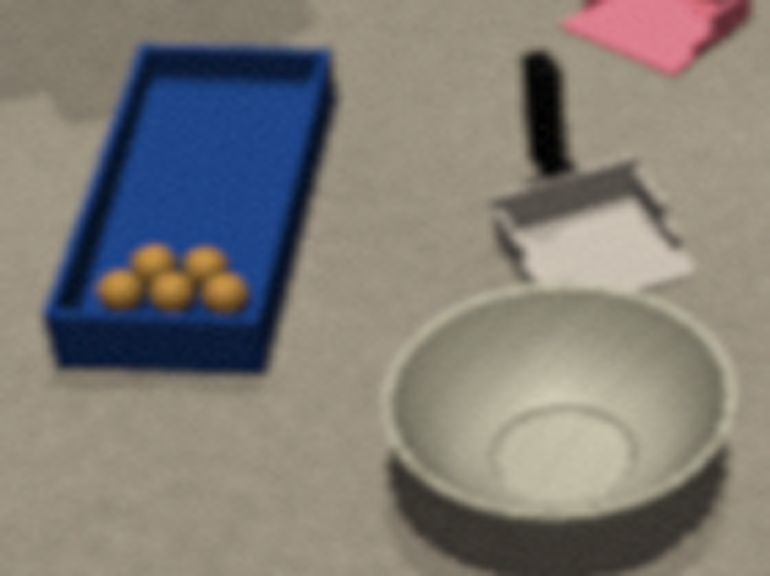

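```bash
python3 - <<'E'
from h import *
c=np.array([[452,22],[630,58],[558,448],[377,413]])/5.5+[270,180]
P=onz('top',c,.038);print('tray',P.round(4)); print([np.linalg.norm(P[i]-P[i-1]).round(4) for i in range(4)])
d=(P[0]+P[1]-P[2]-P[3]);print('yaw',np.degrees(np.arctan2(d[1],d[0])),'mid',P.mean(0))
d2=P[0]+P[3]-P[1]-P[2];print('yaw y',np.degrees(np.arctan2(-d2[0],d2[1])))
lip=onz('top',np.array([[80,112],[207,72]])/5.5+[270,180],.002);bk=onz('top',np.array([[118,226],[246,185]])/5.5+[270,180],.03)
print('lip',lip,'bk',bk);d=lip.mean(0)-bk.mean(0);print('yaw',np.degrees(np.arctan2(d[1],d[0])),np.linalg.norm(d[:2]));d=lip[0]-lip[1];print(np.degrees(np.arctan2(-d[0],d[1])),np.linalg.norm(d)); d=bk[0]-bk[1];print(np.degrees(np.arctan2(-d[0],d[1])),np.linalg.norm(d))
# balls
b=np.array([[478,111],[523,119],[567,128],[494,148],[539,156]])/5.5+[270,180]
print('balls',onz('top',b,.02).round(4))
# handle
im=cv2.imread('pics/scene0.png');print('handle scene top', onz('scene',[[150+541/4.8/1.146,190+55/4.8]],.092))
imt=cv2.imread('pics/top0.png');g=imt.max(2)[205:235,290:325];bb,l=big(g<40)
for a,i,cc,st in bb[:3]: print(a,cc+[290,205],st)
# bowl rim, z .05
for n in('top','scene'):
  im=cv2.imread(f'pics/{n}0.png')
hsv=cv2.cvtColor(imt,cv2.COLOR_BGR2HSV)
# red cap top z .192
print('cap top/scene',tri('top',[218.7,163],'scene',[355.5,208.5]))
E
python3 - <<'E'
import cv2
im=cv2.imread('pics/top0.png');cv2.imwrite('pics/jt.png',cv2.resize(im[100:260,120:345],None,fx=3.5,fy=3.5,interpolation=cv2.INTER_CUBIC))
im=cv2.imread('pics/scene0.png');cv2.imwrite('pics/js.png',cv2.resize(im[170:340,210:470],None,fx=3,fy=3,interpolation=cv2.INTER_CUBIC))
E
```

```text
tray [[ 0.5781 -0.2425  0.038 ]
 [ 0.5602 -0.3314  0.038 ]
 [ 0.3656 -0.2925  0.038 ]
 [ 0.3822 -0.2036  0.038 ]]
[np.float64(0.1997), np.float64(0.0906), np.float64(0.1984), np.float64(0.0905)]
yaw -11.272534518923441 mid [ 0.47153525 -0.26751134  0.038     ]
yaw y -10.98467444651403
lip [[ 0.53646372 -0.05538337  0.002     ]
 [ 0.55761226 -0.120833    0.002     ]] bk [[ 0.47501411 -0.07522627  0.03      ]
 [ 0.49603885 -0.13944499  0.03      ]]
yaw 17.35835396532472 0.06444657226263664
17.907039984206808 0.06878164095000767
18.128066538626538 0.06757279827328319
balls [[ 0.5355 -0.2577  0.02  ]
 [ 0.5315 -0.2804  0.02  ]
 [ 0.527  -0.3026  0.02  ]
 [ 0.5166 -0.2655  0.02  ]
 [ 0.5126 -0.2882  0.02  ]]
handle scene top [[ 0.46827199 -0.11056479  0.092     ]]
77 [304.66233766 220.64935065] [ 9  9 13 14 77]
7 [294.         219.71428571] [ 1 14  7  3  7]
1 [313. 214.] [23  9  1  1  1]
cap top/scene (array([0.60800461, 0.10771098, 0.16495422]), np.float64(0.0007600593701523611))
```

View pics/jt.png

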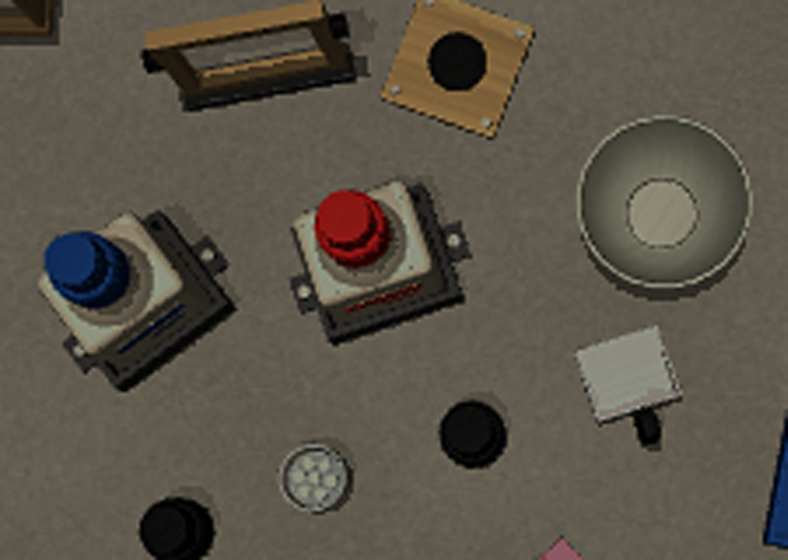

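View pics/js.png

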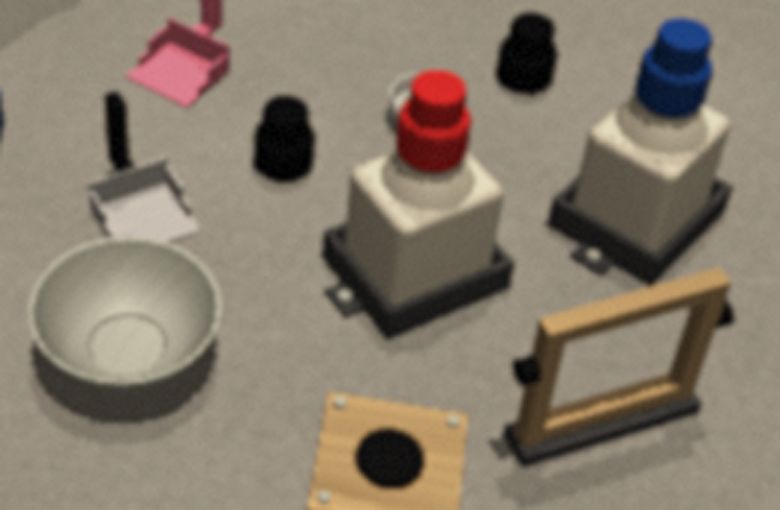

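```bash
python3 -m creep '[[[2.2,4,0,0,0,0,1],[4.4,8,0,0,0,0,1],[6.6,12,0,0,0,0,1],[8.8,16,0,0,0,0,1],[11,20,0,0,0,0,1]]]' 40; python3 -m creep '[[[2.2,4,0,0,0,0,1],[4.4,8,0,0,0,0,1],[6.6,12,0,0,0,0,1],[8.8,16,0,0,0,0,1],[11,20,0,0,0,-1,1]]]'; python3 -m creep '[[[2.2,3.8,-1,0,0,0,1],[4.4,7.6,-2,0,0,0,1],[4.4,7.6,-3,0,0,0,1],[4.4,7.6,-3,0,0,0,1]]]'
python3 - <<'E'
from h import *
s=arm.observe();im=arm.get_image('wrist');cv2.imwrite('pics/w1.png',im[:,:,::-1]);T=wristT(s);np.save('w1.npy',T)
print(s['position'],s['ee_rot'],s['joints'].round(2))
P=np.array([[.469,-.1134,.092],[.5166,-.098,0]]);print(proj('wrist',P,T))
r=np.array([[452/3.5,0]]);
for px,z in (((310,157.7),.05),((309.1,160.9),.003)): print('bowl',onz('top',[px],z))
# cap top ellipse: knob top centre crop(349,219)
c=np.array([349,219])/3.5+[120,100];print('cap',onz('top',[c],.192)); print(proj('scene',onz('top',[c],.192)), 'scene knob top expected', 210+438/3,170+88/3)
E
```

```text
clock: 0.65
position: [0.3146, -0.3889, 0.2436]
ee_rot: [-3.098, -0.52, 0.0]
force: [0.8, -0.3, 0.6]
width: 0.997
clock: 1.15
position: [0.4246, -0.189, 0.2438]
ee_rot: [3.102, 0.493, 0.0]
force: [1.1, -1.1, -0.7]
width: 0.998
clock: 1.55
position: [0.4675, -0.1137, 0.2124]
ee_rot: [-3.101, -0.497, 0.004]
force: [-0.5, -0.2, 0.5]
width: 1.0
[ 0.46747106 -0.1137399   0.21238634] [-3.10099482 -0.49725238  0.00416737] [ 0.35  0.26 -0.27  1.94  0.08  0.96 -1.21]
[[281.44083214 209.55155295]
 [281.93563886 130.22682169]]
bowl [[ 0.64902295 -0.12551151  0.05      ]]
bowl [[ 0.65055506 -0.12490253  0.003     ]]
cap [[0.60324542 0.10128673 0.192     ]]
[[353.37301507 197.62967869]] scene knob top expected 356.0 199.33333333333334
```

View pics/w1.png

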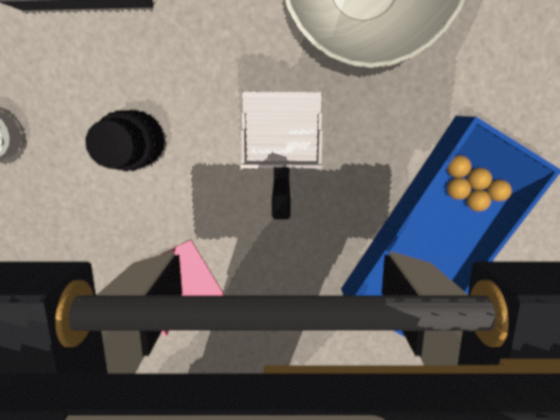

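The wrist picture shows the scoop straight ahead: the lip at row 92 (columns 243–321), the back wall's top edge at about row 166, and the handle from (281,168) to (281,218).

Run:
```python
from h import *
T=np.load('w1.npy')
im=cv2.imread('pics/w1.png');cv2.imwrite('pics/w1c.png',cv2.resize(im[80:235,220:345],None,fx=4,fy=4,interpolation=cv2.INTER_CUBIC))
g=im.max(2)[168:225,265:298]
rows=np.where((g<40).sum(1)>6)[0]+168;cols=np.where((g<40).sum(0)>15)[0]+265;print(rows.min(),rows.max(),cols.min(),cols.max())
u=np.array([np.cos(.314),np.sin(.314)])
for nm,px,z,lx in (('lip',(282,92),.002,.032),('near edge htop',(281.3,rows.max()+.5),.092,-.06)):
  p=onz('wrist',[px],z,T)[0];print(nm,p,'origin',p[:2]-lx*u)
l=onz('wrist',[(243,92),(321,92)],.002,T);print(l,np.degrees(np.arctan2(-(l[0]-l[1])[0],(l[0]-l[1])[1])))
```

```text
168 218 273 289
lip [ 0.54824081 -0.08766557  0.002     ] origin [ 0.51780543 -0.09754927]
near edge htop [ 0.46259447 -0.1153952   0.092     ] origin [ 0.51966081 -0.09686327]
[[ 0.53745682 -0.05480456  0.002     ]
 [ 0.55901957 -0.12051065  0.002     ]] 18.168273310202835
```

View pics/w1c.png

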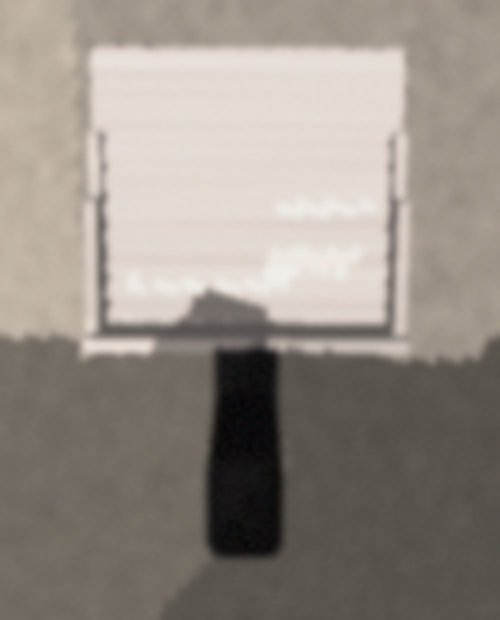

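```bash
python3 -m creep '[[[0.35,0.1,-3,0,0,0,1],[0.35,0.1,-7,0,0,0,1],[0.35,0.1,-11,0,0,0,1],[0.35,0.1,-14.2,0,0,0,1],[0.35,0.1,-14.2,0,0,0,0]]]' 50; python3 -m creep '[[[0,0,0,0,0,0,-1],[0,0,0,0,0,0,-1],[0,0,0,0,0,0,-1],[0,0,0,0,0,0,-1],[0,0,0,0,0,0,-1]]]'
```

```text
clock: 2.1
position: [0.4686, -0.1151, 0.069]
ee_rot: [-3.102, -0.489, 0.01]
force: [-0.7, 0.8, -0.1]
width: 0.954
clock: 2.6
position: [0.4721, -0.1139, 0.0725]
ee_rot: [3.102, 0.493, 0.002]
force: [-0.3, 0.3, -0.4]
width: 0.528
```

```bash
python3 -m creep '[[[0,0,0,0,0,0,-1],[0,0,0,0,0,0,-1],[0,0,0,0,0,0,-1],[0,0,0,0,0,0,-1],[0,0,0,0,0,0,-1]]]';python3 -m creep '[[[0,0,0,0,0,0,-1],[0,0,0,0,0,0,-1]]]'
```

```text
clock: 3.1
position: [0.4716, -0.1137, 0.0717]
ee_rot: [-3.103, -0.493, 0.0]
force: [0.1, -0.8, -0.2]
width: 0.152
clock: 3.3
position: [0.4716, -0.1137, 0.0717]
ee_rot: [-3.103, -0.493, 0.0]
force: [0.4, 0.0, -1.4]
width: 0.151
```

```bash
cat > plan.py <<'E'
from h import *
TO=np.array([.4618,-.2656,0]);TY=-11.1
LIP=np.array([.0816,0,-.0717])
def scoopR(yaw,pitch): return R.from_euler('ZY',[yaw,pitch],degrees=True)  # pitch>0 lip down
def tcp_for_lip(lip,yaw,pitch): return np.asarray(lip)-scoopR(yaw,pitch).apply(LIP)
def tray(x,y,z): return TO+R.from_euler('z',TY,degrees=True).apply([x,y,z])
def rows(wps,cur=None,curyp=None):
    """wps: list (lipxyz,yaw,pitch); cur: current tcp, curyp"""
    R0=scoopR(*curyp)
    for l,y,p in wps:
        t=tcp_for_lip(l,y,p); rv=(scoopR(y,p)*R0.inv()).as_rotvec(degrees=True)
        print(((t-cur)*100).round(2),rv.round(1),'tcp',t.round(3))
E
python3 - <<'E'
from plan import *
T=np.load('w1.npy');P=onz('wrist',[(475,117),(560,172)],.038,T);print(P, 'vs top', [tray(.109,.045,.038),tray(.109,-.045,.038)])
im=cv2.imread('pics/w1.png');f=onz('wrist',[(460,167),(482,180),(501,191),(459,190),(480,201)],.02,T)
for p in f: print(R.from_euler('z',11.1,degrees=True).apply(p-TO).round(4))
cur=np.array([.4716,-.1137,.0717])
rows([(tray(.015,0,.08),TY,4),(tray(.015,0,.0125),TY,4)],cur,(18.06,0))
E
```

```text
[[ 0.57751429 -0.24239157  0.038     ]
 [ 0.55915873 -0.33020384  0.038     ]] vs top [array([ 0.57742439, -0.24242672,  0.038     ]), array([ 0.56009741, -0.33074306,  0.038     ])]
[0.072  0.0223 0.02  ]
[ 0.0721 -0.0018  0.02  ]
[ 0.0725 -0.023   0.02  ]
[0.0547 0.0106 0.02  ]
[ 0.0558 -0.0122  0.02  ]
[ -7.01 -14.01   8.55] [ -0.2   4.  -29.1] tcp [ 0.402 -0.254  0.157]
[ -7.01 -14.01   1.8 ] [ -0.2   4.  -29.1] tcp [ 0.402 -0.254  0.09 ]
```

```bash
python3 -m creep '[[[0,0,3,0,0,0,-1],[0,0,7,0,0,0,-1],[-1.5,-3,8.5,0,1,-7,-1],[-3.2,-6.5,8.5,0,2,-14,-1],[-5,-10,8.5,0,3,-21,-1]]]'; python3 -m creep '[[[-2,-4,0,0.3,1,-8.1,-1],[-2,-4,0,0.3,1,-8.1,-1],[-2,-4,0,0.3,1,-8.1,-1]]]'
python3 - <<'E'
from plan import *
s=arm.observe();im=arm.get_image('wrist');cv2.imwrite('pics/w2.png',im[:,:,::-1]);im=arm.get_image('scene');cv2.imwrite('pics/s2.png',cv2.resize(im[150:300,100:320,::-1],None,fx=3.5,fy=3.5))
Rt=R.from_rotvec(s['ee_rot'])*R.from_euler('x',180,degrees=True);print(s['position'],Rt.as_euler('ZYX',degrees=True),s['force'])
E
```

```text
clock: 3.8
position: [0.4215, -0.2147, 0.1575]
ee_rot: [-3.132, 0.086, 0.079]
force: [0.5, -1.4, -2.0]
width: 0.154
clock: 4.1
position: [0.401, -0.2547, 0.1566]
ee_rot: [-3.108, 0.304, 0.107]
force: [1.6, 0.6, -1.7]
width: 0.146
[ 0.40100735 -0.25467996  0.15655722] [-11.15205021   4.00703194   0.55806912] [ 1.57725554  0.586906   -1.69556443]
```

View pics/w2.png

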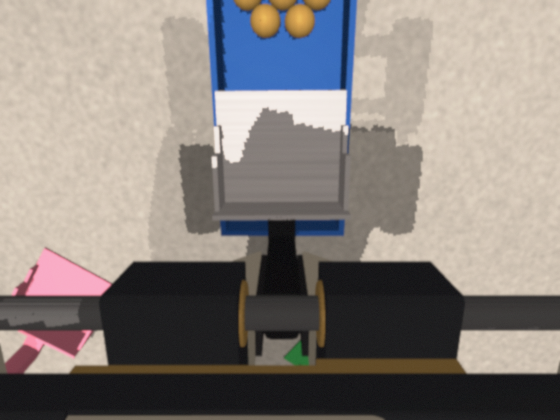

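View pics/s2.png

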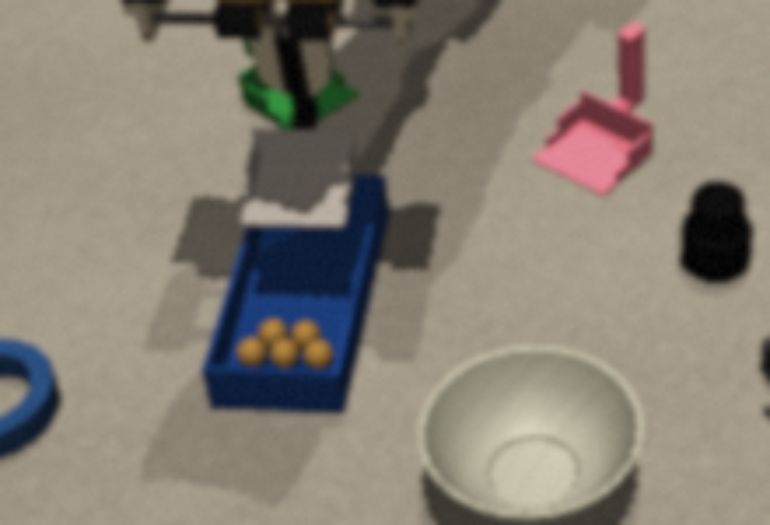

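Run:
```python
from plan import *
T=arm.camera_model('wrist')['T_tool_cam']
print(proj('wrist',[[.0816,0,.0717],[.0816,.035,.0717],[.0186,0,.0417]],T))
cur=np.array([.401,-.2547,.1566])
rows([(tray(.015,0,.05),TY,4),(tray(.015,0,.0125),TY,4)],cur,(-11.15,4))
```

```text
[[280.47255754  90.4666719 ]
 [345.73735462  90.41099932]
 [280.46785451 219.06756484]]
[ 0.05  0.09 -2.94] [ 0.  -0.   0.1] tcp [ 0.402 -0.254  0.127]
[ 0.05  0.09 -6.69] [ 0.  -0.   0.1] tcp [ 0.402 -0.254  0.09 ]
```

```bash
python3 -m creep '[[[0.1,0.1,-2.5,-0.5,0.1,0,-1],[0.1,0.1,-4.8,-0.5,0.1,0,-1],[0.1,0.1,-6.2,-0.5,0.1,0,-1],[0.1,0.1,-6.7,-0.5,0.1,0,-1],[0.1,0.1,-6.9,-0.5,0.1,0,-1]]]' 60; python3 -m creep '[[[0,0,0,0,0,0,-1]]]'
python3 - <<'E'
from plan import *
s=arm.observe()
Rt=R.from_rotvec(s['ee_rot'])*R.from_euler('x',180,degrees=True);e=Rt.as_euler('ZYX',degrees=True);print(s['position'],e,s['force'])
lip=s['position']+Rt.apply(LIP);print('lip tray',R.from_euler('z',-TY,degrees=True).apply(lip-TO))
E
```

```text
clock: 4.7
position: [0.403, -0.2517, 0.0874]
ee_rot: [-3.117, 0.298, 0.109]
force: [-0.4, 1.1, 3.8]
width: 0.146
clock: 4.8
position: [0.4032, -0.2523, 0.0881]
ee_rot: [-3.118, 0.3, 0.108]
force: [0.2, -1.0, -0.5]
width: 0.148
[ 0.4031833  -0.25228719  0.08812902] [-10.98891764   3.96064002   0.06485828] [ 0.21524701 -1.03063003 -0.47780981]
lip tray [0.01636927 0.00200815 0.0109641 ]
```

Run:
```python
from plan import *
s=arm.observe();cur=s['position']
rows([(tray(x,0,.0055+.07*(.075-x)),TY,4) for x in (.024,.034,.044,.053,.062,.069,.075)],cur,(-11,3.96))
```

```text
[ 0.72 -0.32 -0.18] [ 0.   0.  -0.1] tcp [ 0.41  -0.256  0.086]
[ 1.7  -0.51 -0.25] [ 0.   0.  -0.1] tcp [ 0.42  -0.257  0.086]
[ 2.68 -0.71 -0.32] [ 0.   0.  -0.1] tcp [ 0.43  -0.259  0.085]
[ 3.57 -0.88 -0.39] [ 0.   0.  -0.1] tcp [ 0.439 -0.261  0.084]
[ 4.45 -1.05 -0.45] [ 0.   0.  -0.1] tcp [ 0.448 -0.263  0.084]
[ 5.14 -1.19 -0.5 ] [ 0.   0.  -0.1] tcp [ 0.455 -0.264  0.083]
[ 5.72 -1.3  -0.54] [ 0.   0.  -0.1] tcp [ 0.46  -0.265  0.083]
```

```bash
python3 -m creep '[[[0.7,-0.3,-0.15,0,0,0,-1],[1.7,-0.5,-0.25,0,0,0,-1],[2.7,-0.7,-0.3,0,0,0,-1],[3.3,-0.8,-0.37,0,0,0,-1],[3.7,-0.9,-0.4,0,0,0,-1]]]'
cat > st.py <<'E'
from plan import *
s=arm.observe();Rt=R.from_rotvec(s['ee_rot'])*R.from_euler('x',180,degrees=True);e=Rt.as_euler('ZYX',degrees=True);print(s['clock'],s['position'],e,s['force'].round(1))
lip=s['position']+Rt.apply(LIP);print('lip',lip,'lip tray',R.from_euler('z',-TY,degrees=True).apply(lip-TO).round(4))
E
python3 st.py;python3 - <<'E'
from plan import *
im=arm.get_image('wrist');cv2.imwrite('pics/w3.png',im[:,:,::-1])
E
```

```text
clock: 5.3
position: [0.4388, -0.2619, 0.0848]
ee_rot: [-3.117, 0.302, 0.113]
force: [-11.0, 2.9, 20.0]
width: 0.148
5.3 [ 0.43881654 -0.26187288  0.0848256 ] [-11.0776906    4.13981316   0.03784015] [-11.    2.9  20. ]
lip [ 0.51361668 -0.27646959  0.00742194] lip tray [ 0.0529 -0.0007  0.0074]
```

View pics/w3.png

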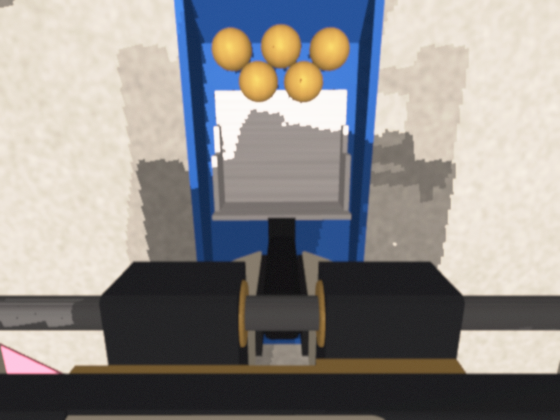

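```bash
python3 -m creep '[[[0.5,-0.1,0,0,0,0,-1],[1,-0.2,-0.03,0,0,0,-1],[1.5,-0.3,-0.05,0,0,0,-1],[2,-0.4,-0.08,0,0,0,-1],[2.2,-0.4,-0.1,0,0,0,-1]]]'
python3 st.py;python3 - <<'E'
from plan import *
im=arm.get_image('wrist');cv2.imwrite('pics/w4.png',im[:,:,::-1])
E
```

```text
clock: 5.85
position: [0.4619, -0.2662, 0.0832]
ee_rot: [-3.118, 0.302, 0.109]
force: [-8.4, -0.1, 13.6]
width: 0.145
5.85 [ 0.46188225 -0.26617407  0.08318079] [-11.07108481   4.01950588   0.02844702] [-8.4 -0.1 13.6]
lip [ 0.53684115 -0.28080486  0.00593732] lip tray [ 0.0766 -0.0005  0.0059]
```

View pics/w4.png

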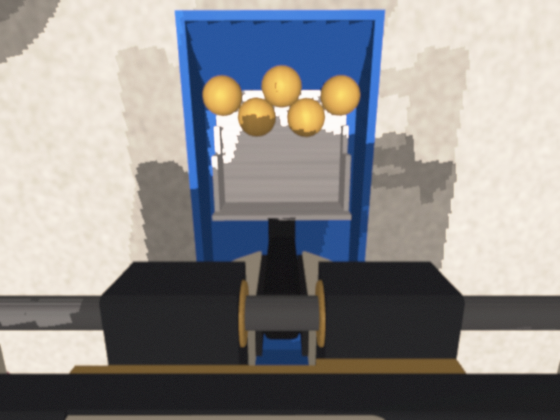

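The wrist view shows the balls on the front of the pan, against the ramp: two at (256,117) and (306,117), three at (222,95), (282,86) and (340,95).

Run:
```python
from plan import *
s=arm.observe();cur=s['position']
rows([(tray(.079,0,.0105),TY,1),(tray(.083,0,.015),TY,-3),(tray(.087,0,.0195),TY,-7),(tray(.091,0,.024),TY,-11),(tray(.094,0,.0275),TY,-14),(tray(.094,0,.045),TY,-16),(tray(.09,0,.08),TY,-16),(tray(.085,0,.12),TY,-16)],cur,(-11.07,4.02))
```

```text
[-0.15  0.08  0.04] [-0.6 -3.  -0. ] tcp [ 0.46  -0.265  0.084]
[-0.24  0.1  -0.09] [-1.3 -6.9 -0. ] tcp [ 0.46  -0.265  0.082]
[-0.28  0.11 -0.25] [ -2.1 -10.8  -0. ] tcp [ 0.459 -0.265  0.081]
[-0.29  0.11 -0.44] [ -2.9 -14.7  -0. ] tcp [ 0.459 -0.265  0.079]
[-0.26  0.11 -0.59] [ -3.5 -17.7  -0. ] tcp [ 0.459 -0.265  0.077]
[-0.43  0.14  0.82] [ -3.8 -19.6  -0. ] tcp [ 0.458 -0.265  0.091]
[-0.82  0.21  4.32] [ -3.8 -19.6  -0. ] tcp [ 0.454 -0.264  0.126]
[-1.31  0.31  8.32] [ -3.8 -19.6  -0. ] tcp [ 0.449 -0.263  0.166]
```

```bash
python3 -m creep '[[[-0.1,0.05,0.05,-0.6,-3,0,-1],[-0.2,0.05,-0.1,-1.3,-6.9,0,-1],[-0.25,0.1,-0.25,-2.1,-10.8,0,-1],[-0.25,0.1,-0.44,-2.9,-14.7,0,-1],[-0.25,0.1,-0.55,-3.5,-17.7,0,-1]]]'
python3 st.py;python3 - <<'E'
from plan import *
im=arm.get_image('wrist');cv2.imwrite('pics/w5.png',im[:,:,::-1])
E
```

```text
clock: 6.4
position: [0.4591, -0.2647, 0.0772]
ee_rot: [3.08, -0.298, 0.383]
force: [-0.2, 0.0, -2.1]
width: 0.148
6.4 [ 0.4591191  -0.26473367  0.0771793 ] [-1.10546985e+01 -1.41903585e+01  3.36635233e-03] [-0.2  0.  -2.1]
lip [ 0.55401279 -0.28326887  0.02767088] lip tray [0.0939 0.0004 0.0277]
```

View pics/w5.png

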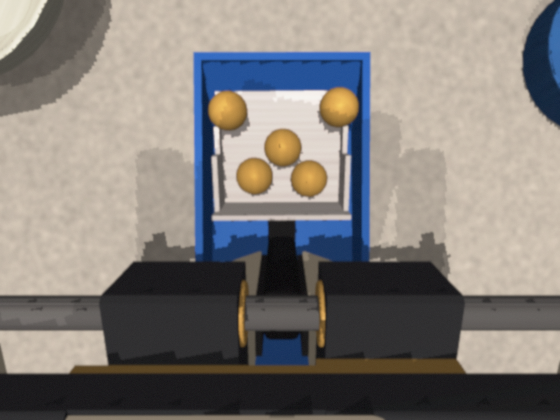

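Three balls lie in the pan at (282,147), (255,175) and (309,178). Two more rest on the lip corners at (228,110) and (340,106). Lifting now.

```bash
python3 -m creep '[[[-0.1,0,1,-0.4,-2,0,-1],[-0.2,0,2.5,-0.6,-3,0,-1],[-0.4,0.1,4.5,-0.6,-3,0,-1],[-0.6,0.1,6.5,-0.6,-3,0,-1],[-0.6,0.1,8.5,-0.6,-3,0,-1]]]'
python3 st.py;python3 - <<'E'
from plan import *
im=arm.get_image('wrist');cv2.imwrite('pics/w6.png',im[:,:,::-1])
s=arm.observe();print(s['joints'].round(2))
cur=s['position'];f=R.from_euler('z',TY,degrees=True).apply([1,0,0]);B=np.array([.650,-.125,0])
rows([(B-.06*f+[0,0,.11],TY,-17),(B-.025*f+[0,0,.095],TY,-17),(B-.02*f+[0,0,.085],TY,10),(B-.02*f+[0,0,.075],TY,35),(B-.02*f+[0,0,.075],TY,45)],cur,(-11.05,-17))
E
```

```text
clock: 6.95
position: [0.4531, -0.2636, 0.1629]
ee_rot: [3.065, -0.296, 0.459]
force: [1.2, -0.9, -2.5]
width: 0.147
6.95 [ 0.45311317 -0.26363503  0.16291972] [-11.05424055 -17.02068889   0.0338305 ] [ 1.2 -0.9 -2.5]
lip [ 0.55029786 -0.28257818  0.11824597] lip tray [0.0901 0.0004 0.1182]
[ 0.69  0.25 -0.25  2.13 -0.04  0.48 -1.27]
[ 3.9  17.   -1.15] [ 0. -0. -0.] tcp [ 0.494 -0.094  0.155]
[ 7.34 16.33 -2.65] [ 0. -0. -0.] tcp [ 0.528 -0.101  0.14 ]
[10.88 15.64  0.36] [ 5.2 26.5 -0. ] tcp [ 0.564 -0.108  0.17 ]
[15.02 14.82  1.43] [10. 51. -0.] tcp [ 0.605 -0.116  0.181]
[16.86 14.46  1.72] [11.9 60.8 -0. ] tcp [ 0.624 -0.12   0.183]
```

View pics/w6.png

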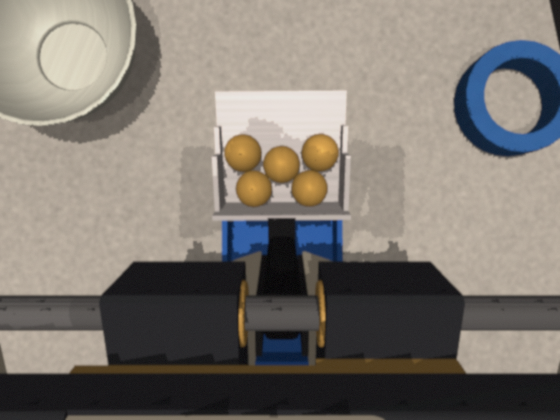

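All five are settled in the pan. Carrying them to the bowl gently.

```bash
python3 -m creep '[[[0.3,1,0,0,0,0,-1],[0.7,3,0,0,0,0,-1],[1.2,5.3,0,0,0,0,-1],[1.8,7.6,0,0,0,0,-1],[2.4,10,0,0,0,0,-1]]]';python3 -m creep '[[[0.5,2.2,0,0,0,0,-1],[1,4,0,0,0,0,-1],[1.3,5.4,0,0,0,0,-1],[1.5,6.4,0,0,0,0,-1],[1.5,7,0,0,0,0,-1]]]'; python3 -m creep '[[[0.7,-0.1,-0.5,0,0,0,-1],[2,-0.4,-1.2,0,0,0,-1],[3.2,-0.6,-2,0,0,0,-1],[3.4,-0.7,-2.6,0,0,0,-1],[3.4,-0.7,-2.6,0,0,0,-1]]]'
python3 st.py;python3 - <<'E'
from plan import *
im=arm.get_image('wrist');cv2.imwrite('pics/w7.png',im[:,:,::-1])
s=arm.observe();print(s['joints'].round(2))
cur=s['position'];f=R.from_euler('z',TY,degrees=True).apply([1,0,0]);B=np.array([.650,-.125,0])
rows([(B-.025*f+[0,0,z],TY,p) for z,p in ((.092,-9),(.09,-1),(.087,7),(.083,15),(.08,23),(.078,31),(.077,38))],cur,(-11.05,-17))
E
```

```text
clock: 7.5
position: [0.4776, -0.1629, 0.1619]
ee_rot: [3.065, -0.297, 0.46]
force: [0.7, 0.2, -2.3]
width: 0.152
clock: 8.0
position: [0.4927, -0.0924, 0.1619]
ee_rot: [3.065, -0.294, 0.46]
force: [0.1, 0.2, -1.8]
width: 0.151
clock: 8.5
position: [0.5256, -0.1012, 0.1347]
ee_rot: [3.065, -0.297, 0.457]
force: [-1.0, 0.7, -2.9]
width: 0.153
8.5 [ 0.52562058 -0.10120515  0.13474011] [-11.08636002 -16.96823378  -0.01773938] [-1.   0.7 -2.9]
lip [ 0.62274204 -0.12025823  0.08997572] lip tray [0.1299 0.1736 0.09  ]
[ 0.19  0.3  -0.16  2.16  0.23  0.4  -1.91]
[ 1.   -0.15  1.48] [ 1.5  7.9 -0. ] tcp [ 0.535 -0.103  0.15 ]
[ 1.88 -0.32  2.5 ] [ 3.1 15.7 -0. ] tcp [ 0.544 -0.104  0.16 ]
[ 2.92 -0.52  3.29] [ 4.6 23.6 -0. ] tcp [ 0.555 -0.106  0.168]
[ 4.09 -0.76  3.81] [ 6.1 31.4 -0. ] tcp [ 0.566 -0.109  0.173]
[ 5.39 -1.01  4.27] [ 7.7 39.3 -0. ] tcp [ 0.579 -0.111  0.178]
[ 6.77 -1.28  4.63] [ 9.2 47.1 -0. ] tcp [ 0.593 -0.114  0.181]
[ 8.03 -1.53  4.85] [10.6 54.  -0. ] tcp [ 0.606 -0.116  0.184]
```

View pics/w7.png

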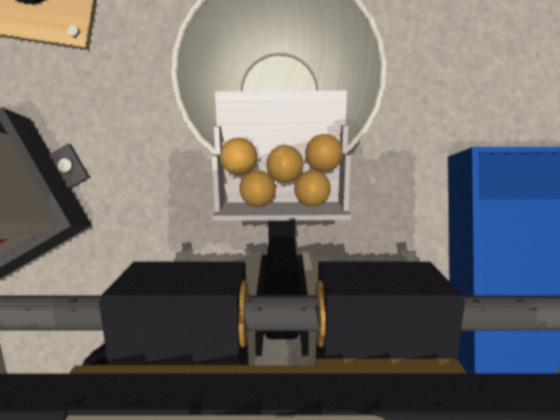

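```bash
python3 -m creep '[[[1,-0.1,1.4,1.5,7.9,0,-1],[1.9,-0.3,2.3,3.1,15.7,0,-1],[2.9,-0.5,3,4.6,23.6,0,-1],[4.1,-0.7,3.3,6.1,31.4,0,-1],[5.4,-1,3.6,7.7,39.3,0,-1]]]';python3 -m creep '[[[1.3,-0.3,0.3,1.5,7.8,0,-1],[2.4,-0.5,0.5,2.9,14.7,0,-1],[2.4,-0.5,0.5,2.9,14.7,0,-1],[2.4,-0.5,0.5,2.9,14.7,0,-1]]]'
python3 st.py;python3 - <<'E'
from plan import *
im=arm.get_image('scene');cv2.imwrite('pics/s8.png',cv2.resize(im[150:340,150:400,::-1],None,fx=3,fy=3))
im=arm.get_image('wrist');cv2.imwrite('pics/w8.png',im[:,:,::-1])
s=arm.observe();print(s['joints'].round(2))
E
```

```text
clock: 9.05
position: [0.5812, -0.1111, 0.1743]
ee_rot: [-3.026, 0.293, 0.617]
force: [0.7, -0.2, -3.4]
width: 0.148
clock: 9.45
position: [0.6043, -0.1157, 0.1753]
ee_rot: [-2.899, 0.28, 0.996]
force: [-0.5, 0.3, -0.6]
width: 0.148
9.45 [ 0.60432681 -0.11565635  0.17525772] [-11.02361381  37.93505407   0.082351  ] [-0.5  0.3 -0.6]
lip [ 0.6242521  -0.11943296  0.06854235] lip tray [0.1313 0.1747 0.0685]
[ 0.2   0.9  -0.16  1.06  0.04  1.84 -1.71]
```

View pics/w8.png

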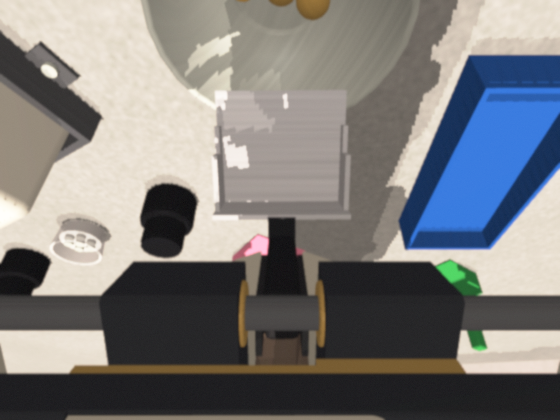

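View pics/s8.png

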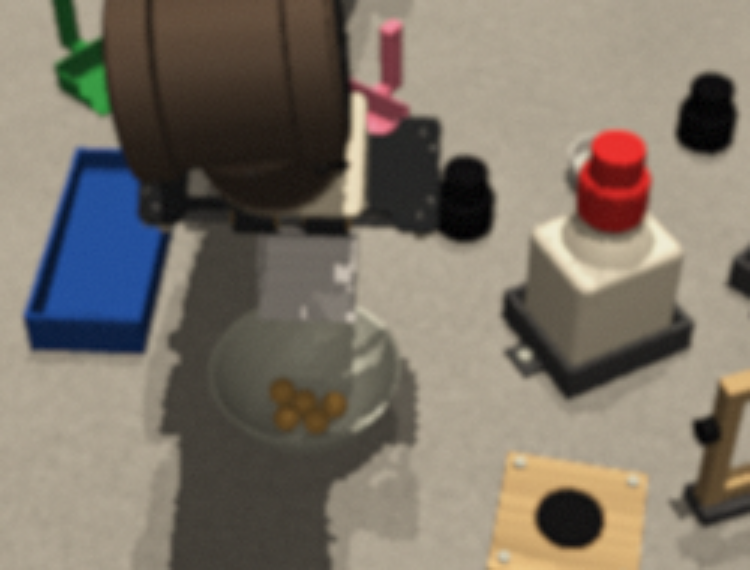

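Both views show all five balls on the bowl's floor and the pan empty. Levelling the scoop and putting it back on the free patch.

```bash
python3 -m creep '[[[-1.5,0,0.5,-1.5,-7.8,0,-1],[-4,0,0.5,-3,-15.6,0,-1],[-7,0,0.5,-4.5,-23.4,0,-1],[-10,0,0,-6,-31.2,0,-1],[-12.5,0,-1,-7.3,-37.2,0,-1]]]'; python3 -m creep '[[[-1.7,0,-2,0,0,0,-1],[-1.7,0,-4.5,0,0,0,-1],[-1.7,0,-6.5,0,0,0,-1],[-1.7,0,-7.5,0,0,0,-1],[-1.7,0,-7.5,0,0,0,-1]]]'; python3 st.py
python3 - <<'E'
from plan import *
im=arm.get_image('wrist');cv2.imwrite('pics/w9.png',im[:,:,::-1])
E
```

```text
clock: 10.05
position: [0.477, -0.1159, 0.171]
ee_rot: [3.125, -0.302, 0.021]
force: [-0.5, -0.3, -1.3]
width: 0.147
clock: 10.55
position: [0.4613, -0.1157, 0.093]
ee_rot: [3.127, -0.302, 0.002]
force: [0.7, 0.4, -0.8]
width: 0.151
10.55 [ 0.46129151 -0.11567974  0.09304898] [-1.10343498e+01 -6.91252400e-02 -5.60547787e-03] [ 0.7  0.4 -0.8]
lip [ 0.54146645 -0.13132121  0.02144748] lip tray [0.0523 0.1471 0.0214]
```

View pics/w9.png

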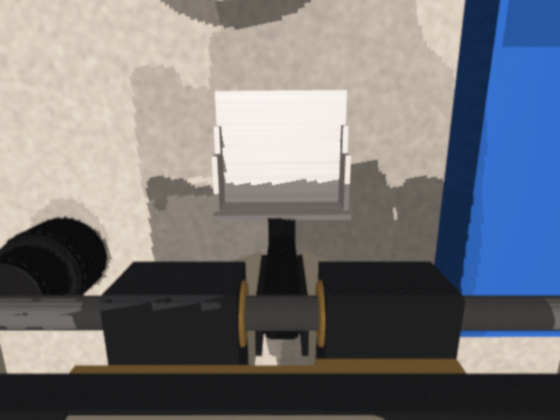

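```bash
python3 -m creep '[[[0,0,-1,0,0,0,-1],[0,0,-1.8,0,0,0,-1],[0,0,-2.1,0,0,0,-1],[0,0,-2.2,0,0,0,-1]]]'
python3 - <<'E'
from plan import *
for nm,px,z in (('blackcap',(255,223),.05),('pink handle',(267,284),.08),('pink',(281,271),.01),('tub',(209,237),.03)):print(nm,onz('top',[px],z))
E
```

```text
clock: 11.0
position: [0.462, -0.1157, 0.0715]
ee_rot: [3.127, -0.302, -0.001]
force: [-13.5, 1.4, 43.9]
width: 0.15
blackcap [[0.46746999 0.02387693 0.05      ]]
pink handle [[ 0.30513575 -0.01205271  0.08      ]]
pink [[ 0.33783227 -0.04695225  0.01      ]]
tub [[0.42978369 0.15182976 0.03      ]]
```

```bash
python3 -m creep '[[[0,0,0.1,0,0,0,-1],[0,0,0.15,0,0,0,-1]]]'; python3 -m creep '[[[0,0,0,0,0,0,0.3],[0,0,0,0,0,0,0.3],[0,0,0,0,0,0,0.3],[0,0,0,0,0,0,0.3],[0,0,0,0,0,0,0.3]]]';  python3 -m creep '[[[0,0,0,0,0,0,0.3],[0,0,1,0,0,0,0.3],[0,0,4,0,0,0,0.3],[0,0,8.5,0,0,0,0.3],[0,0,13,0,0,0,0.3]]]'
python3 - <<'E'
from plan import *
s=arm.observe();print(s['position'],s['joints'].round(2))
im=arm.get_image('wrist');cv2.imwrite('pics/w10.png',im[:,:,::-1])
E
```

```text
clock: 11.2
position: [0.4623, -0.1157, 0.0717]
ee_rot: [-3.127, 0.302, -0.0]
force: [0.0, 0.5, -0.9]
width: 0.145
clock: 11.7
position: [0.4622, -0.1157, 0.0717]
ee_rot: [-3.127, 0.302, 0.0]
force: [0.5, -0.4, 1.3]
width: 0.536
clock: 12.2
position: [0.4615, -0.1154, 0.2037]
ee_rot: [-3.126, 0.302, 0.002]
force: [1.2, -0.6, 0.3]
width: 0.648
[ 0.46153114 -0.11544732  0.20368218] [ 0.33  0.25 -0.24  1.96  0.07  0.94 -1.71]
```

View pics/w10.png

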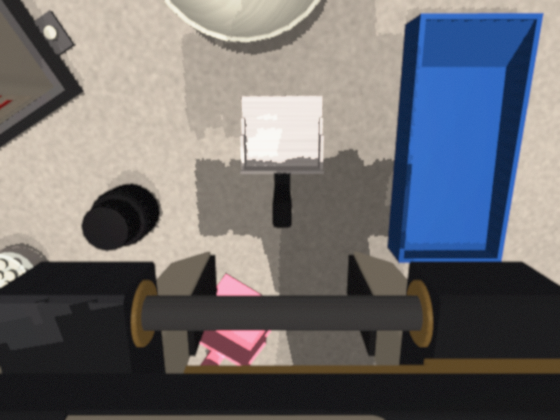

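The wrist view shows the scoop standing flat, its lip at row 97 and its handle at (282,200), with the fingers clear. Going above the red cap next.

```bash
python3 -m creep '[[[0,0,4,0,0,0,0.7],[0,0,8,0,0,0,0.8],[2,3,10.5,0,0,0,0.8],[4.3,7,10.5,0,0,0,0.8],[6.6,11,10.5,0,0,0,0.8]]]'; python3 -m creep '[[[2.5,4,0,0,0,0,0.8],[5,8,0,0,0,0,0.8],[7.5,10.8,0,0,0,0,0.8],[7.5,10.8,0,0,0,0,0.8],[7.5,10.8,0,0,0,0,0.8]]]'
python3 - <<'E'
from plan import *
s=arm.observe();print(s['position'],s['joints'].round(2),s['force'])
im=arm.get_image('wrist');cv2.imwrite('pics/w11.png',im[:,:,::-1]);T=wristT(s);np.save('w11.npy',T)
print(proj('wrist',[[.603,.101,.192]],T))
im=arm.get_image('top');cv2.imwrite('pics/t11.png',im[:,:,::-1])
im=arm.get_image('scene');cv2.imwrite('pics/s11.png',im[:,:,::-1])
E
```

```text
clock: 12.75
position: [0.529, -0.0049, 0.3089]
ee_rot: [-3.126, 0.305, -0.005]
force: [0.2, -0.2, -1.1]
width: 0.897
clock: 13.25
position: [0.603, 0.1031, 0.3068]
ee_rot: [-3.127, 0.3, 0.001]
force: [-0.4, -0.5, -0.3]
width: 0.898
[0.60301062 0.10311055 0.30675088] [-0.03  0.4  -0.33  1.49  0.13  1.28 -2.14] [-0.40753481 -0.51547419 -0.29544106]
[[283.82264734 213.85633682]]
```

View pics/w11.png

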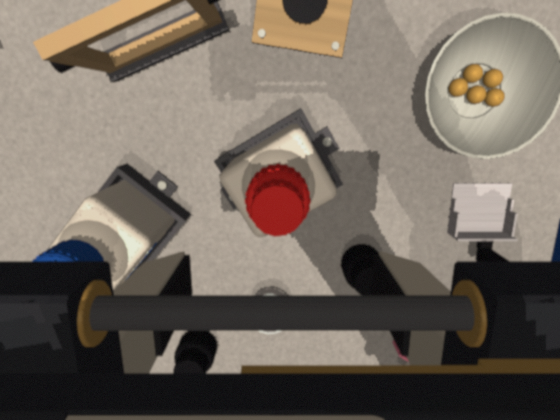

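View pics/s11.png

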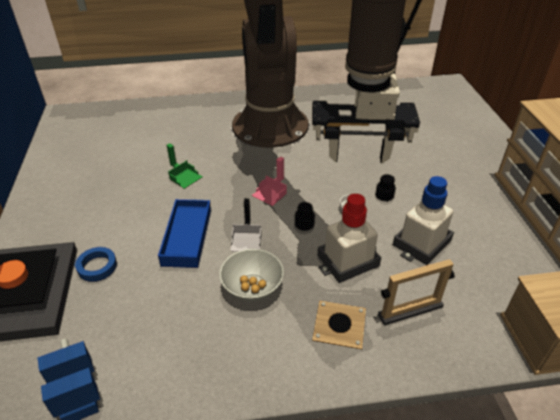

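Run:
```python
from plan import *
T=np.load('w11.npy')
def redmask(im):
    hsv=cv2.cvtColor(im,cv2.COLOR_BGR2HSV);H,S,V=[hsv[...,i].astype(int) for i in range(3)]
    return ((H<6)|(H>174))&(S>150)&(V>60),V
im=cv2.imread('pics/w11.png');m,V=redmask(im);b,l=big(m);a,i,c,st=b[0];print('wrist',c,st)
im[...][~(l==i)]//=2
cv2.imwrite('pics/w11c.png',cv2.resize(cv2.imread('pics/w11.png')[150:250,230:330],None,fx=6,fy=6,interpolation=cv2.INTER_CUBIC))
s=cv2.imread('pics/s11.png');cv2.imwrite('pics/s11c.png',cv2.resize(s[185:240,325:385],None,fx=9,fy=9,interpolation=cv2.INTER_CUBIC))
m,V=redmask(s);b,l=big(m);print('scene',b[0][2:])
# predicted: neck axis silhouettes for candidates
for x,y in ((.603,.101),(.607,.105),(.608,.108)):
    print((x,y),proj('wrist',[[x,y,.192]],T).round(1),proj('scene',[[x,y,.192],[x,y,.132]]).round(1),proj('top',[[x,y,.192]]).round(1))
```

```text
wrist [277.38586957 199.51401602] [ 246  164   64   72 3496]
scene (array([354.2992, 210.7696]), array([343, 194,  23,  33, 625], dtype=int32))
(0.603, 0.101) [[283.8 213.9]] [[353.2 197.6]
 [350.6 218.6]] [[219.8 162.7]]
(0.607, 0.105) [[277.2 209.5]] [[355.6 198.6]
 [352.8 219.6]] [[218.2 161.1]]
(0.608, 0.108) [[272.7 209. ]] [[357.1 198.8]
 [354.3 219.8]] [[217.  160.7]]
```

View pics/w11c.png

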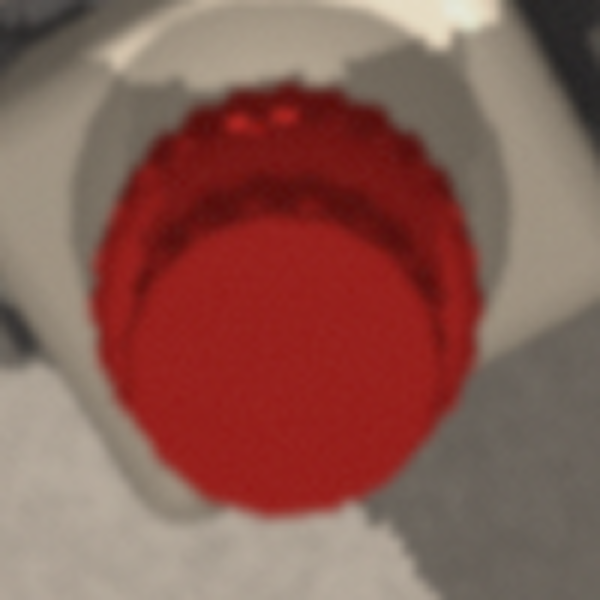

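View pics/s11c.png

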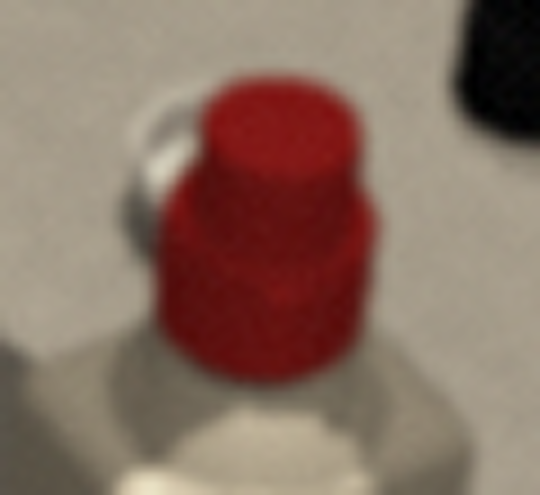

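Run:
```python
from plan import *
T=np.load('w11.npy')
print(onz('wrist',[(277.8,211.2)],.192,T),onz('scene',[(356.2,198.6)],.192))
```

```text
[[0.60571508 0.1047914  0.192     ]] [[0.60712755 0.10631862 0.192     ]]
```

```bash
python3 -m creep '[[[0.3,0.2,-3,0,0,0,0.6],[0.3,0.2,-6.5,0,0,0,0.5],[0.3,0.2,-9.5,0,0,0,0.4],[0.3,0.2,-11.5,0,0,0,0.4],[0.3,0.2,-11.9,0,0,0,0.4]]]' 50; python3 -m creep '[[[0,0,0,0,0,0,-1],[0,0,0,0,0,0,-1],[0,0,0,0,0,0,-1],[0,0,0,0,0,0,-1],[0,0,0,0,0,0,-1]]]'; python3 -m creep '[[[0,0,0,0,0,0,-1],[0,0,0,0,0,0,-1]]]'
```

```text
clock: 13.9
position: [0.6045, 0.1024, 0.1857]
ee_rot: [3.125, -0.305, -0.006]
force: [-1.3, 0.7, -0.2]
width: 0.699
clock: 14.4
position: [0.6068, 0.1044, 0.1889]
ee_rot: [-3.126, 0.302, -0.003]
force: [-0.7, 0.1, 3.9]
width: 0.406
clock: 14.6
position: [0.6067, 0.1044, 0.1884]
ee_rot: [-3.126, 0.302, -0.002]
force: [1.8, -0.6, 4.7]
width: 0.404
```

```bash
python3 -m creep '[[[0,0,-0.2,0,0,0,-1],[0,0,-0.4,0,0,0,-1],[0,0,-0.6,0,0,0,-1],[0,0,-0.75,0,0,0,-1],[0,0,-0.75,0,0,0,-1]]]' 55; python3 st.py | head -1
```

```text
clock: 15.1
position: [0.6068, 0.1044, 0.1819]
ee_rot: [-3.126, 0.302, -0.003]
force: [-3.3, -1.3, 15.9]
width: 0.406
15.1 [0.6067717  0.10441482 0.18186879] [-11.0523453   -0.10205034   0.04896146] [-3.3 -1.3 15.9]
```

```bash
python3 -m creep '[[[0,0,-0.05,0,0,0,-1],[0,0,-0.1,0,0,3,-1],[0,0,-0.1,0,0,8,-1],[0,0,-0.1,0,0,13,-1],[0,0,-0.1,0,0,18,-1]]]'
python3 - <<'E'
from plan import *
s=arm.observe();print(s['ft_torque'],s['joints'].round(2))
E
python3 -m creep '[[[0,0,0,0,0,5,-1],[0,0,0,0,0,10,-1],[0,0,0,0,0,15,-1],[0,0,0,0,0,20,-1],[0,0,0,0,0,25,-1]]]'; python3 st.py | head -1
python3 - <<'E'
from plan import *
s=arm.observe();print(s['ft_torque'])
im=arm.get_image('scene');cv2.imwrite('pics/s12.png',cv2.resize(im[120:300,260:470,::-1],None,fx=3.5,fy=3.3))
E
```

```text
clock: 15.6
position: [0.6079, 0.1051, 0.1818]
ee_rot: [-3.134, -0.196, -0.007]
force: [-0.9, 0.8, 17.8]
width: 0.404
[ 0.04765861  0.23608126 -0.06702717] [ 0.01  0.51 -0.4   1.65  0.22  1.02 -1.9 ]
clock: 16.1
position: [0.6081, 0.1057, 0.1819]
ee_rot: [-3.018, -0.87, -0.009]
force: [0.2, 1.2, 17.8]
width: 0.401
16.1 [0.60812945 0.10566401 0.18187649] [32.16951212 -0.31797565 -0.04441284] [ 0.2  1.2 17.8]
[ 0.34138235 -0.00203402 -0.03498538]
```

View pics/s12.png

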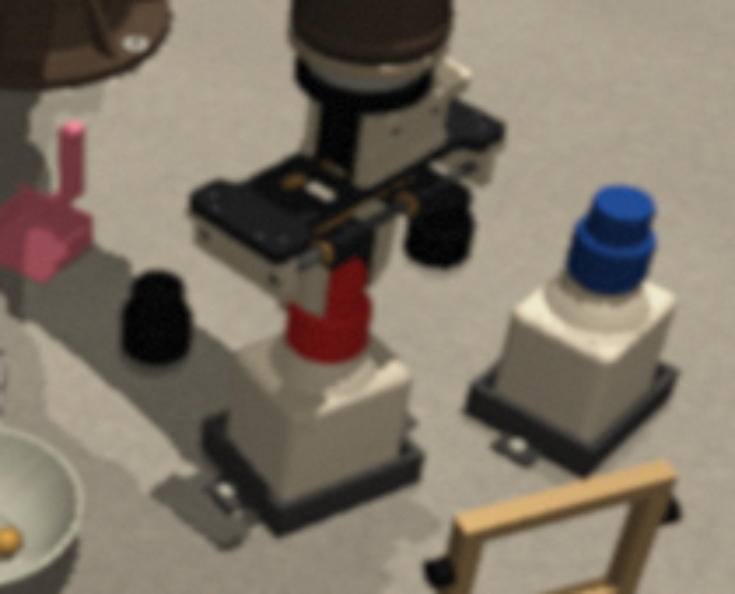

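```bash
python3 -m creep '[[[0,0,0,0,0,5,-1],[0,0,0,0,0,10,-1],[0,0,0,0,0,15,-1],[0,0,0,0,0,20,-1],[0,0,0,0,0,25,-1]]]';python3 -m creep '[[[0,0,0,0,0,5,-1],[0,0,0,0,0,10,-1],[0,0,0,0,0,15,-1],[0,0,0,0,0,20,-1],[0,0,0,0,0,25,-1]]]'; python3 -m creep '[[[0,0,0,0,0,0,-1]]]'; python3 st.py | head -1
python3 - <<'E'
from plan import *
s=arm.observe();print(s['ft_torque'],s['joints'].round(2))
E
```

```text
clock: 16.65
position: [0.6079, 0.1062, 0.1819]
ee_rot: [-2.758, -1.504, -0.009]
force: [-0.7, 2.7, 17.9]
width: 0.406
clock: 17.15
position: [0.6075, 0.1066, 0.1819]
ee_rot: [2.367, 2.065, 0.008]
force: [-1.6, 2.5, 18.5]
width: 0.399
clock: 17.25
position: [0.6075, 0.1066, 0.1819]
ee_rot: [2.367, 2.065, 0.008]
force: [-1.6, 1.9, 19.4]
width: 0.403
17.25 [0.60750093 0.106631   0.18188751] [82.19723923 -0.20632583 -0.20318945] [-1.6  1.9 19.4]
[0.55920874 0.3910204  0.08889185] [ 0.21  0.58 -0.72  1.63  0.42  1.09 -0.76]
```

```bash
python3 -m creep '[[[0,0,0.5,0,0,0,-1],[0,0,1,0,0,0,-1],[0,0,1.5,0,0,0,-1],[0,0,1.5,0,0,0,-1]]]'
python3 - <<'E'
from plan import *
s=arm.observe();print(s['force'],s['ft_torque'])
im=arm.get_image('scene');cv2.imwrite('pics/s13.png',cv2.resize(im[120:300,260:470,::-1],None,fx=3.5,fy=3.3))
E
```

```text
clock: 17.65
position: [0.6063, 0.1047, 0.1945]
ee_rot: [-2.371, -2.06, -0.001]
force: [0.2, 1.4, 0.9]
width: 0.402
[0.18127021 1.41993695 0.9317652 ] [ 0.54741406 -0.49609546  0.02285565]
```

View pics/s13.png

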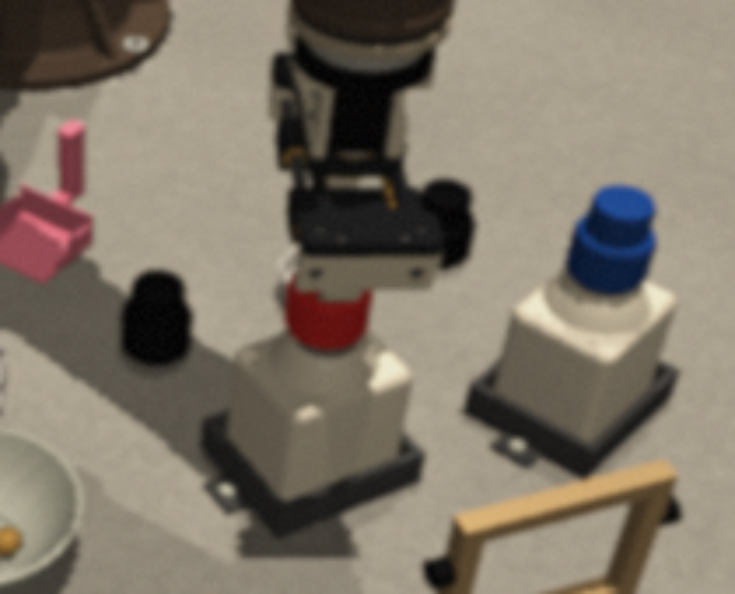

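```bash
python3 -m creep '[[[0,0,1,0,0,0,-1],[0,0,2.5,0,0,0,-1],[0,0,4.5,0,0,0,-1],[0,0,6.5,0,0,0,-1],[0,0,8,0,0,0,-1]]]';python3 -m creep '[[[0,0,0.6,0,0,0,-1],[0,0,0.6,0,0,0,-1],[0,0,0.6,0,0,0,-1],[0,0,0.6,0,0,0,-1]]]'
python3 - <<'E'
from plan import *
s=arm.observe();print(s['force'],s['ft_torque'],s['position'],R.from_rotvec(s['ee_rot']).as_matrix()[:,2],np.abs(s['dq']).max())
im=arm.get_image('scene');cv2.imwrite('pics/s14.png',im[:,:,::-1]);cv2.imwrite('pics/s14c.png',cv2.resize(im[90:340,210:470,::-1],None,fx=3,fy=2.4))
hsv=cv2.cvtColor(im,cv2.COLOR_RGB2HSV);H,S,V=[hsv[...,i].astype(int) for i in range(3)];b,l=big(((H<6)|(H>174))&(S>150)&(V>60));print(b[0][2:],b[1][2:])
print(proj('scene',[[.606,.105,.226],[.606,.105,.261],[.606,.105,.155]]))
E
```

```text
clock: 18.2
position: [0.606, 0.1036, 0.2753]
ee_rot: [2.372, 2.059, -0.002]
force: [0.2, 0.1, -0.4]
width: 0.402
clock: 18.6
position: [0.6057, 0.1039, 0.2791]
ee_rot: [-2.371, -2.06, 0.003]
force: [0.7, 0.2, -0.9]
width: 0.402
[ 0.74756344  0.16304361 -0.91904058] [ 0.00280695 -0.12764231 -0.00807371] [0.60570265 0.10391505 0.27913941] [-2.04630725e-03 -6.61738752e-04 -9.99997687e-01] 0.0038016073768109082Traceback (most recent call last):
  File "<stdin>", line 4, in <module>
IndexError: list index out of range
```

View pics/s14c.png

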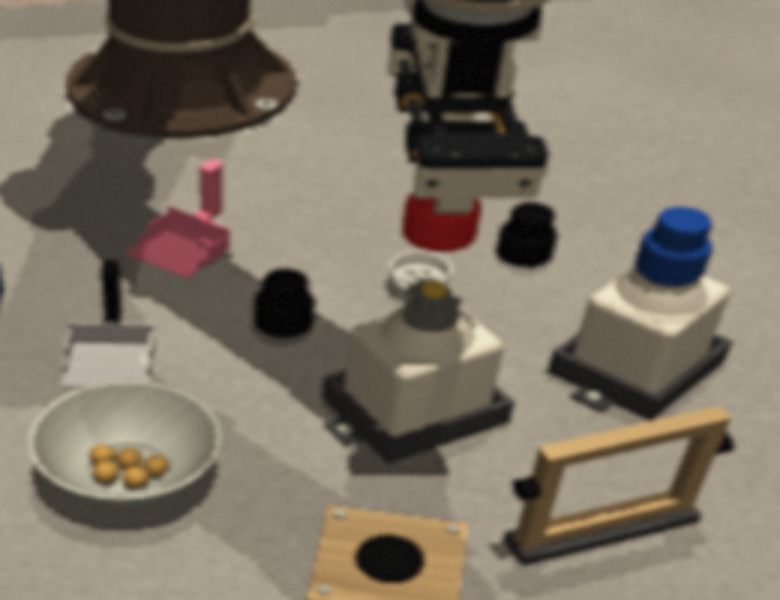

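The scene view shows the red cap held upright above the open neck. The yellow plug is visible below it, the five balls are in the bowl and the scoop is standing.

Run:
```python
from cell import arm
print(arm.sign_off())
```

```text
the job is handed in; nothing more can be done
None
```

The job is handed in at about 18.7 s of the 67 s allowed; the sign-off gave no verdict.

- **Balls:** I scooped all five from the blue tray in one pass and tipped them into the rinse bowl. The fingers stayed on the scoop handle the whole time, and the last picture shows all five on the bowl's floor.
- **Scoop:** It was set down level on the bench and released. The last two views show it standing upright.
- **Red cap:** I pressed it to about the bottom, with roughly 6.5 mm of travel and 16–19 N on the tool. I turned it about 93° anticlockwise while pressed, and almost no turning moment came back. It then lifted off straight.
- **Final hold:** The cap is still, upright and gripped at 55 N, straight above the neck. From the arm's travel its underside is about 67 mm above the neck, and the picture shows the yellow plug clear in the open neck.
- **Other objects:** The blue jug, bowl, lens board, tub and camera frame look unmoved.

**Failed or disagreeing checks:** The last script, which was to measure the cap's position in the final picture, crashed before printing, so the cap's height rests on the arm readings and the view. Earlier, the three camera estimates of the cap's position differed by up to about 6 mm. I used the wrist camera's value, and the grip closed with little sideways force. Setting the scoop down briefly pressed it onto the bench with about 44 N; I eased that off before letting go.

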